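Dock a reagent cartridge and clamp it home

ROBOT

A 6-joint arm with a two-finger parallel gripper is mounted at the origin on the work surface. World frame = base frame: x ahead of the robot, y to its left, z up, the work surface at z = 0. Lengths are in m, angles in rad, forces in N, time in s.
With the tool pointing down it reaches from about 0.35 to 0.975 m from the base axis. Payload 4.9 kg.
Tool frame: the origin (TCP) lies at the very end of the fingers, on their centre line; the grasp point (between the pads) lies 19 mm behind it; z points along the fingers, x is the direction in which the jaws open and shut, and the axes are right-handed (so a half turn about z gives the same grasp; the last joint's range is limited). The gripper opens to 85 mm and grips with 20 to 120 N. Pads are 22 mm wide; open, the fingers measure 114 mm over their backs; the gripper's body (76 mm by 85 mm) begins 54 mm behind the grasp point. The pads swing forward as they close: fully open they stand 13 mm farther back than shut.
Start: joints at [-1.43, 0.053, 1.613, -0, 1.476, -0.119], TCP at [0.161, -0.604, 0.231] pointing down, gripper open.
Joint ranges: [-3.01, 3.01], [-1.01, 2.22], [0.06, 2.58], [-1.02, 4.17], [0.09, 2.62], [-3.14, 3.14]. Speed limits (rad/s): [2.57, 2.57, 3.14, 3.14, 3.14, 3.14].

INTERFACE

Orientations are given as a unit quaternion [w, x, y, z].
In Python, from plant import * gives the robot as it stands.
- The arm moves only by the shell command python3 -m inch 'ROWS'. ROWS is text: rows parted by semicolons, each of 7 numbers parted by spaces: the shift along the tool's x, y, z in m, then the turn, a rotation vector about the tool's x, y, z in rad, then the closure, from 0 (fully open) to 1 (shut). A call has 1 to 10 rows; each row shifts and turns the commanded pose from where the row before left it, along the tool's axes as they then stand; what a row does not reach is not made up. A row lasts 1/12 s, in which the tool goes at most 41.7 mm and 7.16 degrees, less where a joint would pass 70% of its speed; a pose out of reach is approached as far as the arm can. A call with a gripper value outside its range is refused whole. The fingers move at their own pace and stop on an object; the grip force is fixed at half the most. Time passes only in rows, so rows that do not move let the fingers close. It gives the time, the measured TCP pose, the force and the opening at its end, in the units of the state.
- state(): the state, without advancing time (a new reading comes with each control period).
- grab_frame(name): name is "scene" or "top"; returns the picture (400x640x3 uint8, blue, green, red); there is no depth.
- camera_info(name): a dict with "vertical_fov" (degrees; the focal length in pixels is half the picture's height over the tangent of half this angle, whatever the lens; pixels are square), "cx", "cy" (the principal point, pixels), "origin" and "rotation" of the camera in the world. Camera axes: x right, y down, z forward; pixel columns grow to the right and rows downward; lengths in m; the calibration is good to about 2 mm. A picture is of the moment at which its call begins. camera_info takes no time and is no camera call.
- job_done(): hands the job in, once; it reports no verdict.
The state is a dict: "time": time; "joint_pos": joint angles; "joint_vel": joint speeds; "joint_efforts": joint torques, N m; "tool_pos": TCP position; "tool_rot": TCP orientation; "contact_force": force on the tool from outside, world axes, zero at the start; "ft_torque": the same for the moment, N m; "gripper_width": opening from 0.0 (shut) to 1.0 (fully open).
Only numpy, scipy, OpenCV 4.12 (cv2) and the standard library are available. Lean on these libraries where they do the work, as an engineer would, in place of code of your own. Each camera call takes 0.05 s, during which the arm holds its last target.

TASK

Load the white reagent cartridge into the analyser's docking station: set it upright in the cradle so that the groove in its underside drops over the connector blade (feel for the blade, without ramming it), let go, then swing the open bail clamp over it and press the clamp's bar down, firmly but not hard, until the cartridge is fully home and the clamp stays closed. Finally let go, and leave the rest of the bench as it is.

Things in the scene. Friction and masses are not known exactly. Their poses are not given: they have to be found in the camera images.
- cartridge_mid (a point): centre of the loose reagent cartridge, a white plastic block 60 (x) x 44 (y) x 50 mm (z, up), about 0.18 kg, upright on the bench. In the middle of its underside is a blind groove 42 long (x) x 13 wide (y) x 15 mm deep. It is the same either way round. More than about 45 N on the blade breaks it.
- dock: docking station fixed to the bench: white housing 190 x 170 x 60 mm high. Origin: bench level, below the cradle's middle; x to the hinge side (away from the robot), y to the grey side console (85 mm high, at y = 88 to 148 mm), z up. Cradle cheeks (inner faces at x = +-38 mm) stand 11 mm above the housing; hinge brackets at x = 55, y = +-50 mm rise to 128 mm.
- cradle_mid (a point): middle of the cradle, dock's axes, 62 mm above the bench: the height of the black spring platform (72 x 73 mm) when pressed fully down. Free, it floats 6 mm higher, carries the cartridge without sinking, and takes 11 N to press down. The cartridge's centre is 25 mm above this point when home, 31 mm when on the raised platform, 38 mm when perched on the blade.
- blade_nominal (a point): nominal middle of the top of the steel connector blade that stands up through the platform: 36 long (x) x 10 mm wide (y), its top 75 mm above the bench, 7 mm above the raised platform. The real blade is centred in x, but always sits 3 to 9 mm off this point along the dock's y, to one side or the other; no reading gives that: feel for it (or look). It does not yield.
- clamp (a joint): angle of the bail clamp, rad: 0 when closed level on a cartridge that is fully home, growing as it swings up and back; starts wide open (1.8 to 2.1). A stiff friction hinge (0.8 N m) holds it wherever it is left.
- clamp_axis (a point): mid point of the clamp's hinge axis, which runs along the dock's y, 55 mm behind the cradle's middle, 116 mm above the bench. The clamp has two flat side arms (at y = +-41 mm), joined by a round presser bar 55 mm from the axis, whose underside bears on the cartridge's top, and by the handle bar.
- clamp_bar (a point): middle of the clamp's black handle bar: round, 14 mm thick, along the dock's y, 76 mm free between the arms, 120 mm from the hinge axis. Closed, it lies 116 mm above the bench, 65 mm in front of the cradle's middle. About 10 to 12 N straight down closes the clamp on the cartridge; more than about 25 N risks breaking the cartridge.
- tube_rack: bystander: grey tube rack with capped tubes, 70 x 160 x 74 mm, origin under its middle; leave alone
- clip_tray: bystander: red open tray, 110 x 80 x 40 mm, origin under its middle; leave alone
- reagent_bottle: bystander: amber jar, 56 mm across, 85 mm high, origin under its middle; leave alone
Mind the look-alikes: they are no part of the job. What is shaped like the part that bears cartridge_mid but purple or turquoise is not meant.

How it is judged:
By the outcome, as a careful person would: the job done as asked, in the order asked, and still so for the second after the job is handed in, with the robot touching nothing.
It also fails if it takes over 72 s, if anything falls off the work surface, if the arm or the gripper's body presses on something with over 40 N, if the wrist force passes 120 N, or if a joint passes its speed limit or range.

## Working session

There is one attempt and no reset: what is moved stays moved. The work goes in short steps, Python scripts to look and compute and a shell command to move; the robot and the scene stay as the last step left them, time stands still between calls to the robot, and variables do not carry over. Pictures are saved under pics/ and viewed, and the job is handed in when it is done.

```bash
ls; mkdir -p pics; python3 - <<'E'
from plant import *
import cv2,numpy as np
s=state();print(s)
for n in("scene","top"):
    print(n,camera_info(n)); cv2.imwrite(f"pics/{n}0.png",grab_frame(n))
E
```

```text
pics
{'time': 0.0, 'joint_pos': array([-1.43001335e+00,  5.33573013e-02,  1.61430832e+00,  5.48062036e-05,
        1.47602038e+00, -1.18985484e-01]), 'joint_vel': array([ 4.99964196e-04,  1.16200118e-03, -2.03105580e-05, -7.21989329e-04,
       -5.30543288e-04,  1.44539249e-04]), 'joint_efforts': array([ 2.13986190e-03, -3.93684912e+01, -3.70175564e+01, -3.29107297e-05,
        6.94330796e-03, -3.42931401e-05]), 'tool_pos': array([ 0.16047004, -0.60339327,  0.23005421]), 'tool_rot': array([-7.51497265e-04,  7.92732723e-01, -6.09568482e-01, -7.29055727e-04]), 'contact_force': array([ 0.12537262,  0.81133121, -0.81690339]), 'ft_torque': array([-0.03537309, -0.00705259,  0.01877095]), 'gripper_width': 0.9987517519816508}
scene {'vertical_fov': 50.13927074795299, 'cx': 317.26367028261956, 'cy': 198.70179175314897, 'origin': array([1.02065185, 0.68365537, 1.09170977]), 'rotation': array([-0.11205781,  0.28440888,  0.89547555, -0.32354006])}
top {'vertical_fov': 43.23309543635385, 'cx': 315.5676200336383, 'cy': 201.2791571145857, 'origin': array([0.4412488 , 0.02759234, 1.50096142]), 'rotation': array([-0.02280171,  0.7124419 , -0.70101961,  0.02186609])}
```

View pics/scene0.png

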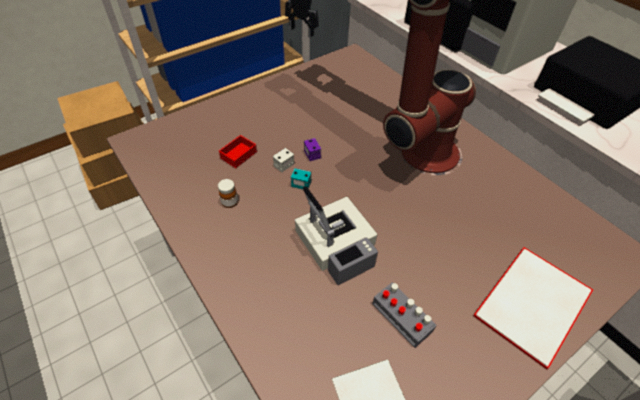

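View pics/top0.png

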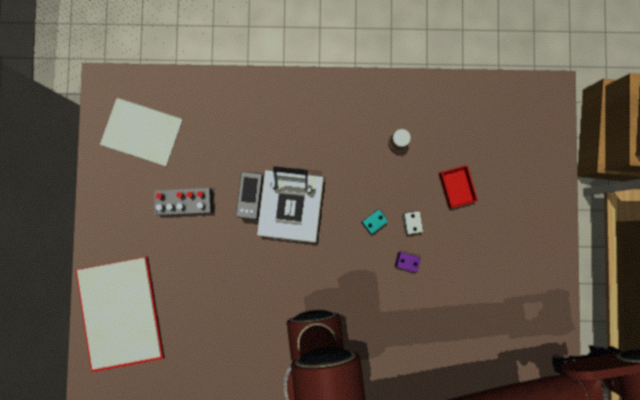

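```bash
cat > h.py <<'E'
import numpy as np,cv2
from scipy.spatial.transform import Rotation as R
from plant import *
def cam(n):
    c=camera_info(n);f=200/np.tan(np.radians(c["vertical_fov"])/2)
    q=c["rotation"];Rm=R.from_quat([q[1],q[2],q[3],q[0]]).as_matrix()
    return f,c["cx"],c["cy"],np.array(c["origin"]),Rm
def unproj(n,u,v,z):
    f,cx,cy,o,Rm=cam(n);d=Rm@np.array([(u-cx)/f,(v-cy)/f,1]);return o+d*(z-o[2])/d[2]
def proj(n,P):
    f,cx,cy,o,Rm=cam(n);p=(np.atleast_2d(P)-o)@Rm;return np.c_[f*p[:,0]/p[:,2]+cx,f*p[:,1]/p[:,2]+cy]
def crop(img,u0,v0,u1,v1,k,fn):
    cv2.imwrite(fn,cv2.resize(img[v0:v1,u0:u1],None,fx=k,fy=k,interpolation=cv2.INTER_CUBIC))
E
python3 - <<'E'
from h import *
t=cv2.imread("pics/top0.png");s=cv2.imread("pics/scene0.png")
crop(t,225,155,335,255,7,"pics/t_dock.png")
crop(t,350,195,450,280,8,"pics/t_cart.png")
crop(s,270,120,400,290,4,"pics/s_dock.png")
print(unproj("top",413,223,.05),unproj("scene",284,158,.03))
E
```

```text
[ 0.47503528 -0.2505721   0.05      ] [ 0.47436699 -0.25052689  0.03      ]
```

View pics/t_dock.png

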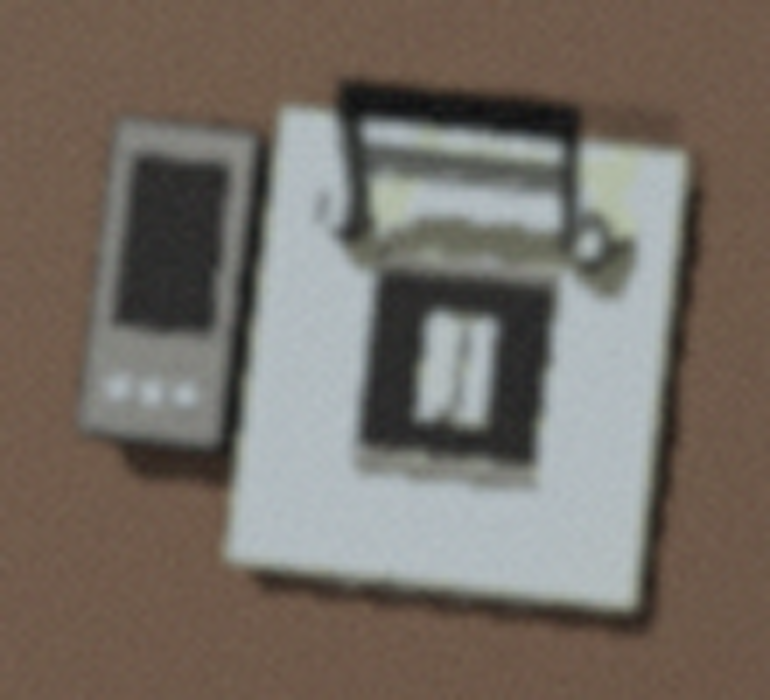

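View pics/t_cart.png

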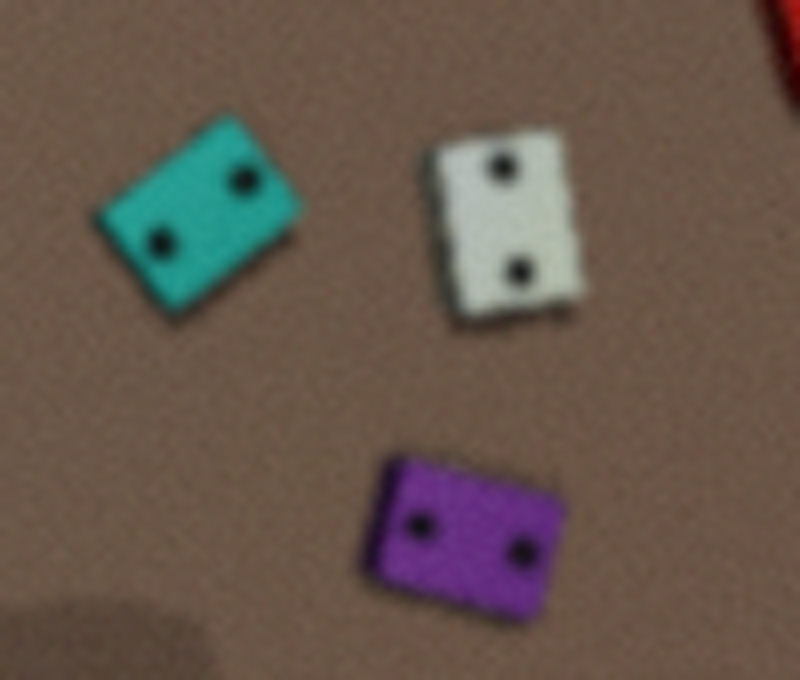

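View pics/s_dock.png

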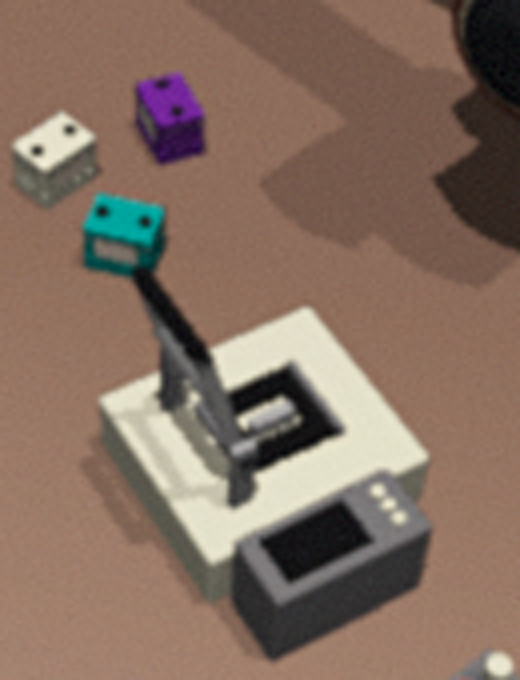

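```bash
python3 - <<'E'
from h import *
def T(l,z,o=(225,155),k=7): return np.array([unproj("top",o[0]+(a+.5)/k-.5,o[1]+(b+.5)/k-.5,z)[:2] for a,b in l])
H=T([(280,105),(690,150),(640,610),(228,563)],.06);print("housing",H,H.mean(0))
e=[H[1]-H[0],H[2]-H[3],H[2]-H[1],H[3]-H[0]];print([(np.linalg.norm(x),np.degrees(np.arctan2(x[1],x[0]))) for x in e])
P=T([(377,280),(553,290),(540,465),(362,445)],.068);print("plat",P,P.mean(0))
print("stripes",T([(438,368),(482,370),(458,370)],.075))
print("bar",T([(460,103)],.23))
C=T([(437,145),(560,130),(582,298),(465,315)],.05,(350,195),8);print("cart",C,C.mean(0));e=[C[1]-C[0],C[2]-C[3],C[2]-C[1],C[3]-C[0]];print([(np.linalg.norm(x),np.degrees(np.arctan2(x[1],x[0]))) for x in e])
S=lambda l,z:np.array([unproj("scene",270+a/4,120+b/4,z)[:2] for a,b in l])
print("sc housing",S([(307,308),(428,460),(210,560),(98,402)],.06))
print("sc stripe",S([(272,412),(270,420)],.075))
E
```

```text
housing [[0.62127475 0.1781758 ]
 [0.60542367 0.00967873]
 [0.41710761 0.02714125]
 [0.43345875 0.19510656]] [0.5193162  0.10252559]
[(np.float64(0.1692410064847248), np.float64(-95.37419028004565)), (np.float64(0.1687593112121391), np.float64(-95.56012790767521)), (np.float64(0.1891239711252326), np.float64(174.70212095097332)), (np.float64(0.188577572934754), np.float64(174.84896672676842))]
plat [[0.54931504 0.13626895]
 [0.54639172 0.06461331]
 [0.47518212 0.06862484]
 [0.48212127 0.140954  ]] [0.51325253 0.10261528]
stripes [[0.51352667 0.11034428]
 [0.51300465 0.0925485 ]
 [0.51284805 0.10224653]]
bar [[0.60181179 0.09528352]]
cart [[ 0.50426514 -0.2251158 ]
 [ 0.51037651 -0.26930446]
 [ 0.45020006 -0.2773838 ]
 [ 0.4434365  -0.23546358]] [ 0.47706955 -0.25181691]
[(np.float64(0.04460926364035029), np.float64(-82.12584284754706)), (np.float64(0.04246233655601258), np.float64(-80.83467021851172)), (np.float64(0.06071639055124999), np.float64(-172.35315019150363)), (np.float64(0.06170251061125125), np.float64(-170.34562318829526))]
sc housing [[0.42133175 0.03621074]
 [0.43876728 0.20298511]
 [0.62116025 0.18025919]
 [0.60864349 0.01932299]]
sc stripe [[0.51395021 0.11045523]
 [0.51964319 0.1154718 ]]
```

```bash
cat >> h.py <<'E'
def dockT(x,y,yaw):
    c,s=np.cos(yaw),np.sin(yaw);return lambda P:np.atleast_2d(P)@np.array([[c,-s,0],[s,c,0],[0,0,1]]).T+np.array([x,y,0])
def box(x0,x1,y0,y1,z): return [(x0,y0,z),(x1,y0,z),(x1,y1,z),(x0,y1,z)]
def overlay(n,img,polys,win,k,fn):
    u0,v0,u1,v1=win;im=cv2.resize(img[v0:v1,u0:u1],None,fx=k,fy=k,interpolation=cv2.INTER_CUBIC)
    for P,c in polys:
        p=proj(n,P);q=((p-[u0,v0]+.5)*k-.5).round().astype(int);cv2.polylines(im,[q.reshape(-1,1,2)],True,c,1)
    cv2.imwrite(fn,im)
E
cat > ov.py <<'E'
from h import *
D=dockT(.5135,.1025,np.radians(-5.2))
pl=[(D(box(-36,36,-36.5,36.5,68)*np.array(.001) if 0 else np.array(box(-36,36,-36.5,36.5,68))*.001),(0,255,255)),
 (D(np.array(box(-89,101,-85,85,60))*.001),(0,0,255)),(D(np.array(box(-89,101,-85,85,0))*.001),(0,0,255)),
 (D(np.array(box(-18,18,3,13,75))*.001),(0,255,0)),(D(np.array(box(-18,18,-13,-3,75))*.001),(255,0,255))]
overlay("scene",cv2.imread("pics/scene0.png"),pl,(290,190,385,290),8,"pics/o_s.png")
overlay("top",cv2.imread("pics/top0.png"),pl,(225,155,335,255),7,"pics/o_t.png")
crop(cv2.imread("pics/scene0.png"),310,195,365,250,12,"pics/z_s.png")
E
python3 ov.py
```

```text
(no output)
```

View pics/o_s.png

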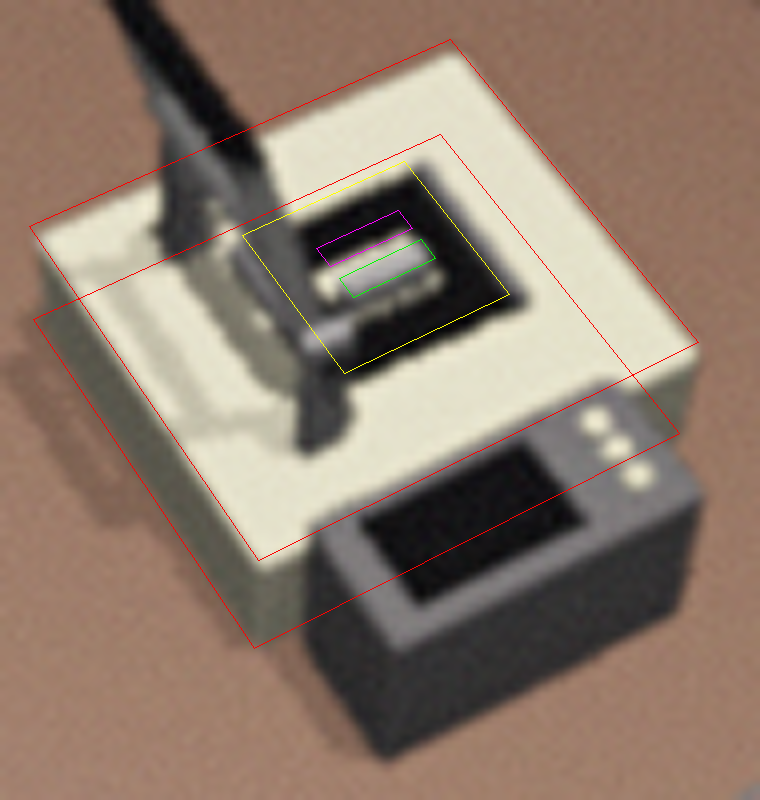

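View pics/z_s.png

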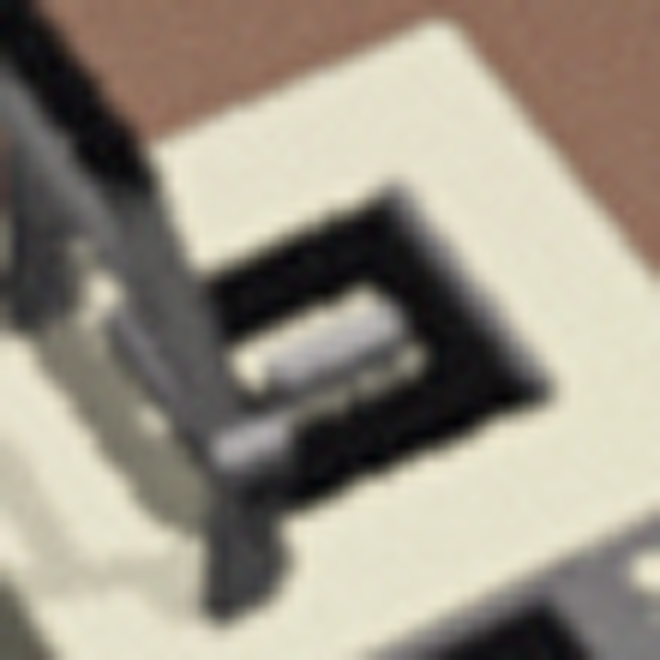

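View pics/o_t.png

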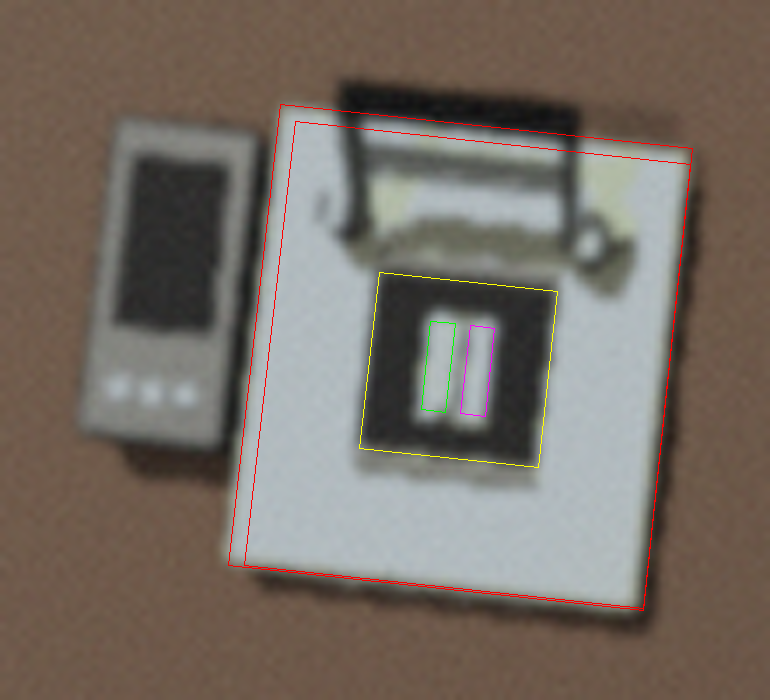

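```bash
python3 - <<'E'
from h import *
a=np.mean([grab_frame("scene").astype(float) for _ in range(5)],0);b=np.mean([grab_frame("top").astype(float) for _ in range(5)],0)
np.save("a.npy",a);np.save("b.npy",b)
A=cv2.resize(a[205:240,318:350],None,fx=16,fy=16,interpolation=cv2.INTER_CUBIC)
B=cv2.resize(b[190:226,272:308],None,fx=16,fy=16,interpolation=cv2.INTER_CUBIC)
cv2.imwrite("pics/A.png",np.clip(A,0,255));cv2.imwrite("pics/B.png",np.clip(B,0,255))
for v in range(207,216): print(v,b[v-3+0,282:300].astype(int)[:,1])
E
```

```text
207 [ 44  44  54 108 163 185 188 180 155 136 163 183 169 120  65  43  44  40]
208 [ 44  44  60 111 166 186 186 177 150 138 167 184 167 113  58  43  42  41]
209 [ 44  46  74 130 171 186 186 176 154 149 172 184 168 111  58  43  41  43]
210 [ 42  49  93 152 181 187 185 173 154 163 181 186 165 108  54  40  44  42]
211 [ 41  49 101 158 185 189 186 170 151 168 183 182 160 103  53  43  41  41]
212 [ 42  52 102 162 186 188 185 169 148 167 184 180 151  96  52  43  43  42]
213 [ 42  52 103 162 185 186 184 168 144 165 184 179 146  90  49  40  43  44]
214 [ 45  51 105 161 184 186 181 159 141 165 185 176 142  86  50  42  42  43]
215 [ 42  55 108 163 181 177 167 149 140 167 183 175 130  77  46  42  42  42][ WARN:0@12.063] global loadsave.cpp:1063 imwrite_ Unsupported depth image for selected encoder is fallbacked to CV_8U.
```

View pics/A.png

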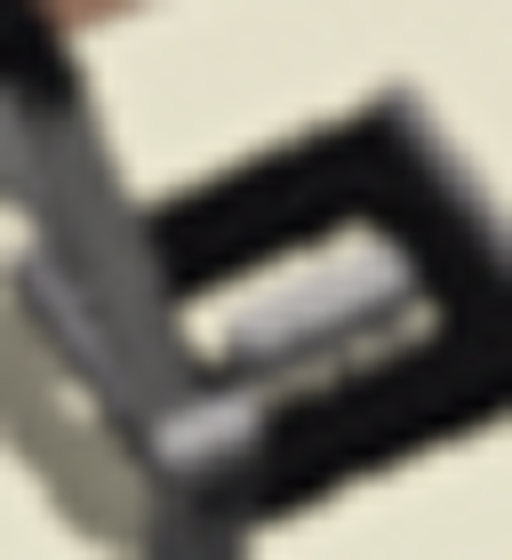

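View pics/B.png

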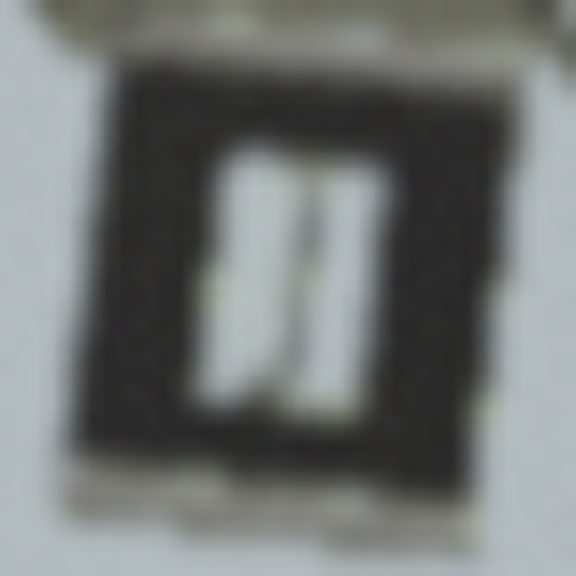

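```bash
cat >> h.py <<'E'
def to(pos,yaw):
    """print shift in tool axes & turn about tool axes to reach pos, tool down with tool-x at yaw(deg)"""
    s=state();q=s["tool_rot"];Rm=R.from_quat([q[1],q[2],q[3],q[0]]).as_matrix()
    y=np.radians(yaw);x=np.array([np.cos(y),np.sin(y),0]);z=np.array([0,0,-1.]);Rt=np.c_[x,np.cross(z,x),z]
    print("shift mm",(Rm.T@(np.array(pos)-s["tool_pos"])*1e3).round(1),"rotvec",R.from_matrix(Rm.T@Rt).as_rotvec().round(4),"t",round(s["time"],2),"F",s["contact_force"].round(1),"w",round(float(s["gripper_width"]),3))
E
python3 - <<'E'
from h import *
a=np.load("a.npy");b=np.load("b.npy")
c,s=np.cos(np.radians(8.6)),np.sin(np.radians(8.6))
D=dockT(.477,-.2518,np.radians(8.6))
pl=[(D(np.array(box(-30,30,-22,22,z))*.001),c) for z,c in((50,(0,0,255)),(0,(0,255,255)))]
overlay("scene",a,pl,(262,135,312,180),14,"pics/c_s.png");overlay("top",b,pl,(390,200,440,245),14,"pics/c_t.png")
to((.477,-.2518,.15),-81.4)
E
```

```text
shift mm [-259.1 -396.3   81.3] rotvec [ 0.000e+00 -1.000e-04  1.097e-01] t 0.6 F [-0.1  0.3 -0.1] w 1.003[ WARN:0@0.469] global loadsave.cpp:1063 imwrite_ Unsupported depth image for selected encoder is fallbacked to CV_8U.
```

View pics/c_s.png

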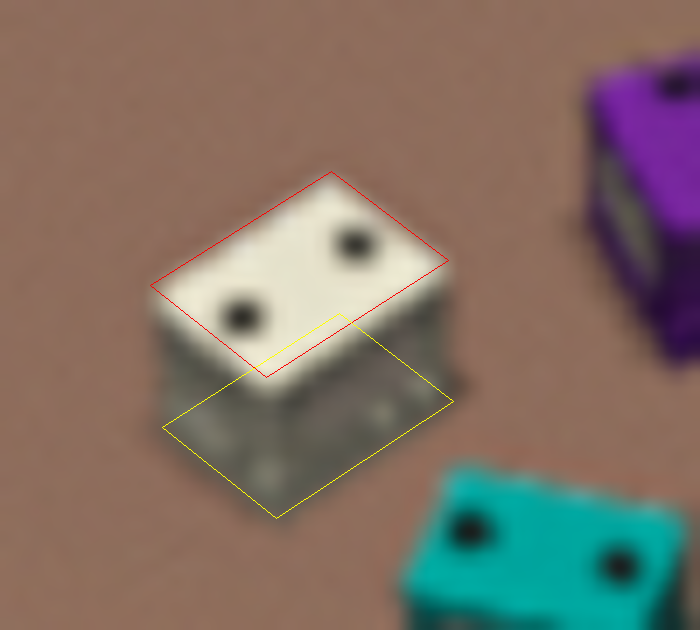

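View pics/c_t.png

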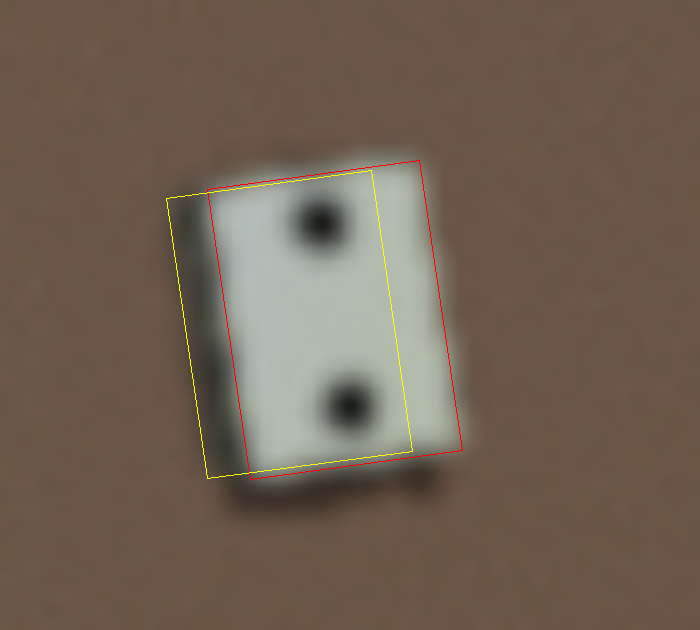

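```bash
python3 -m inch '-.0216 -.033 .0068 0 0 0 0;-.0216 -.033 .0068 0 0 0 0;-.0216 -.033 .0068 0 0 0 0;-.0216 -.033 .0068 0 0 0 0;-.0216 -.033 .0068 0 0 0 0;-.0216 -.033 .0068 0 0 0 0;-.0216 -.033 .0068 0 0 0 0;-.0216 -.033 .0068 0 0 0 0;-.0216 -.033 .0068 0 0 0 0;-.0216 -.033 .0068 0 0 0 0'
python3 -m inch '-.0216 -.033 .0068 0 0 0 0;-.0216 -.033 .0068 0 0 0 0;0 0 0 0 0 .1097 0;0 0 0 0 0 0 0;0 0 0 0 0 0 0;0 0 0 0 0 0 0'
python3 - <<'E'
from h import *
to((.477,-.2518,.15),-81.4)
t=grab_frame("top");crop(t,370,180,470,280,8,"pics/t1.png");s=grab_frame("scene");crop(s,230,80,330,190,7,"pics/s1.png")
E
```

```text
time: 1.43
tool_pos: [0.425, -0.3089, 0.1634]
tool_rot: [0.0, 0.793, -0.61, 0.0]
contact_force: [0.9, -0.1, -0.6]
gripper_width: 1.0
time: 1.93
tool_pos: [0.4764, -0.2526, 0.1501]
tool_rot: [0.0, 0.758, -0.652, 0.0]
contact_force: [-0.9, 0.0, -0.1]
gripper_width: 1.0
shift mm [-0.7 -0.7  0.1] rotvec [-0.0003 -0.0007  0.0009] t 1.93 F [-0.9  0.  -0.1] w 1.0
```

View pics/s1.png

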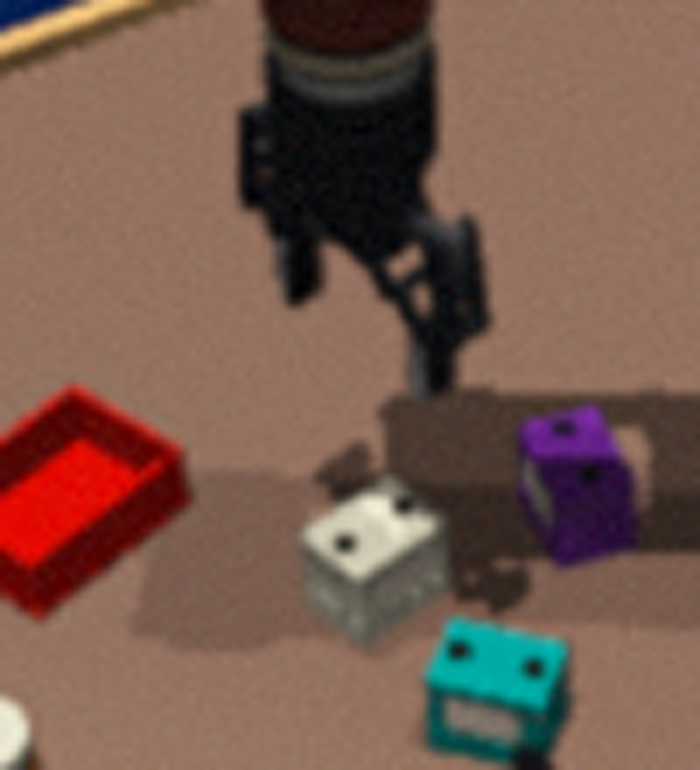

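The gripper stands above the white block (about (284,158) in the scene view), with the turquoise and purple ones beside it. The jaws straddle its short side, so I'll descend.

```bash
python3 -m inch '-.0007 -.0007 .02 0 0 0 0;0 0 .025 0 0 0 0;0 0 .025 0 0 0 0;0 0 .025 0 0 0 0;0 0 .02 0 0 0 0;0 0 .015 0 0 0 0;0 0 .008 0 0 0 0;0 0 0 0 0 0 0;0 0 0 0 0 0 0'
python3 -m inch '0 0 0 0 0 0 1;0 0 0 0 0 0 1;0 0 0 0 0 0 1;0 0 0 0 0 0 1;0 0 0 0 0 0 1;0 0 0 0 0 0 1;0 0 0 0 0 0 1;0 0 0 0 0 0 1'
```

```text
time: 2.78
tool_pos: [0.4772, -0.2517, 0.0121]
tool_rot: [-0.0, 0.758, -0.652, 0.0]
contact_force: [0.2, 0.5, 0.5]
gripper_width: 0.996
time: 3.45
tool_pos: [0.4782, -0.2516, 0.0131]
tool_rot: [-0.0, 0.758, -0.652, 0.001]
contact_force: [-0.7, 0.4, 6.0]
gripper_width: 0.511
```

```bash
python3 -m inch '0 0 -.005 0 0 0 1;0 0 -.02 0 0 0 1;0 0 -.03 0 0 0 1;0 0 -.03 0 0 0 1;0 0 -.03 0 0 0 1;0 0 -.02 0 0 0 1;0 0 -.01 0 0 0 1;0 0 0 0 0 0 1'
python3 - <<'E'
from h import *
y=np.radians(-5.2)
to((.5135-.006*np.sin(y),.1025+.006*np.cos(y),.155),-95.2)
print(state()["tool_rot"],state()["tool_pos"])
t=grab_frame("top");crop(t,370,180,470,280,8,"pics/t2.png");s=grab_frame("scene");crop(s,230,80,330,190,7,"pics/s2.png")
E
```

```text
time: 4.12
tool_pos: [0.4783, -0.2517, 0.1592]
tool_rot: [-0.0, 0.758, -0.652, 0.002]
contact_force: [-0.1, -0.6, -2.6]
gripper_width: 0.505
shift mm [-350.8  -89.2    3.4] rotvec [-0.0035 -0.0027  0.241 ] t 4.12 F [-0.1 -0.6 -2.6] w 0.505
[-1.88754067e-04  7.58170741e-01 -6.52052338e-01  2.20016992e-03] [ 0.4783148  -0.25168143  0.15920599]
```

View pics/s2.png

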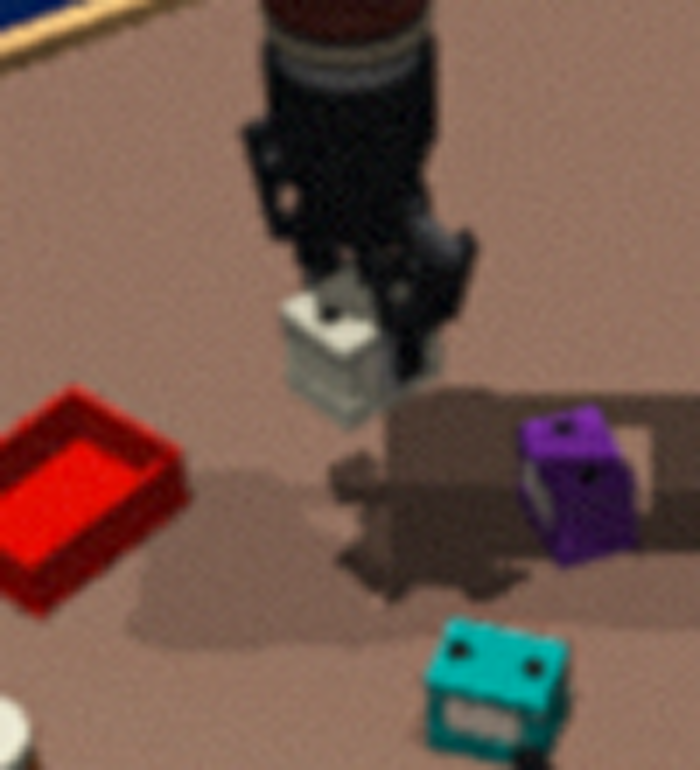

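View pics/t2.png

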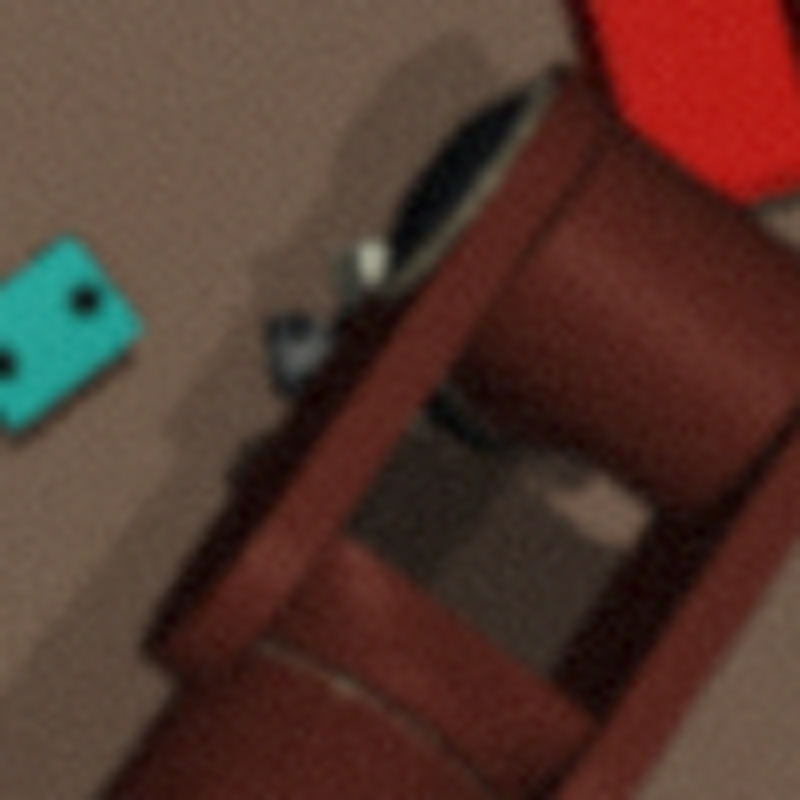

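```bash
python3 -m inch '0 0 0 -.0018 -.0014 .1205 1;0 0 0 -.0018 -.0014 .1205 1;-.02 0 0 0 0 0 1;-.035 0 0 0 0 0 1;-.04 0 0 0 0 0 1;-.04 0 0 0 0 0 1;-.04 0 0 0 0 0 1;-.04 0 0 0 0 0 1;-.04 0 0 0 0 0 1;-.035 -.003 0 0 0 0 1'
python3 -m inch '-.032 0 .002 0 0 0 1;-.025 0 .002 0 0 0 1;-.012 0 0 0 0 0 1;-.003 0 0 0 0 0 1;0 0 0 0 0 0 1;0 0 0 0 0 0 1'
python3 - <<'E'
from h import *
y=np.radians(-5.2)
to((.5135-.006*np.sin(y),.1025+.006*np.cos(y),.155),-95.2)
print(state()["joint_pos"])
t=grab_frame("top");crop(t,225,130,335,255,6,"pics/t3.png");s=grab_frame("scene");crop(s,270,140,390,290,5,"pics/s3.png")
E
```

```text
time: 5.05
tool_pos: [0.5043, 0.0401, 0.1542]
tool_rot: [-0.002, -0.674, 0.738, 0.004]
contact_force: [0.9, -0.2, -1.3]
gripper_width: 0.511
time: 5.55
tool_pos: [0.5126, 0.1083, 0.1525]
tool_rot: [-0.001, -0.674, 0.739, 0.003]
contact_force: [-0.0, 0.1, -1.9]
gripper_width: 0.508
shift mm [-0.3 -1.4 -2.5] rotvec [ 0.0056  0.0014 -0.0008] t 5.55 F [-0.   0.1 -1.9] w 0.508
[ 0.06486584 -0.12521862  1.92046037  0.0022843   1.35165337  1.72673592]
```

View pics/s3.png

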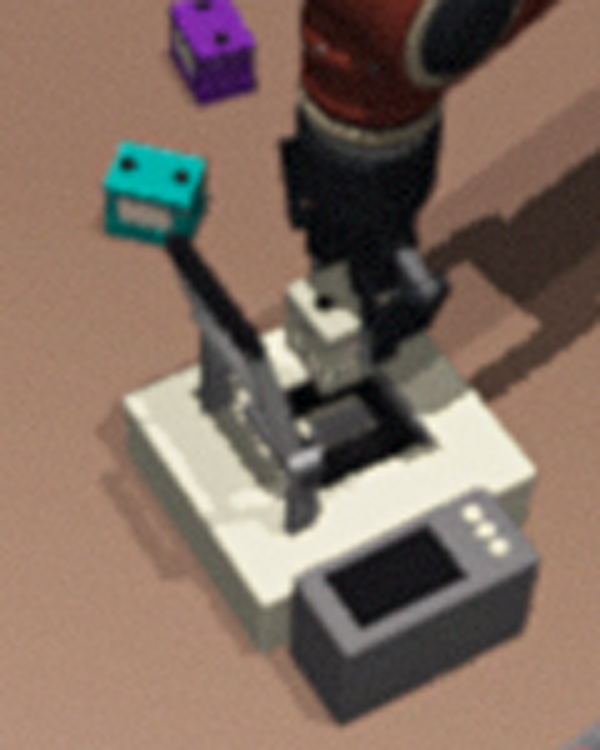

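View pics/t3.png

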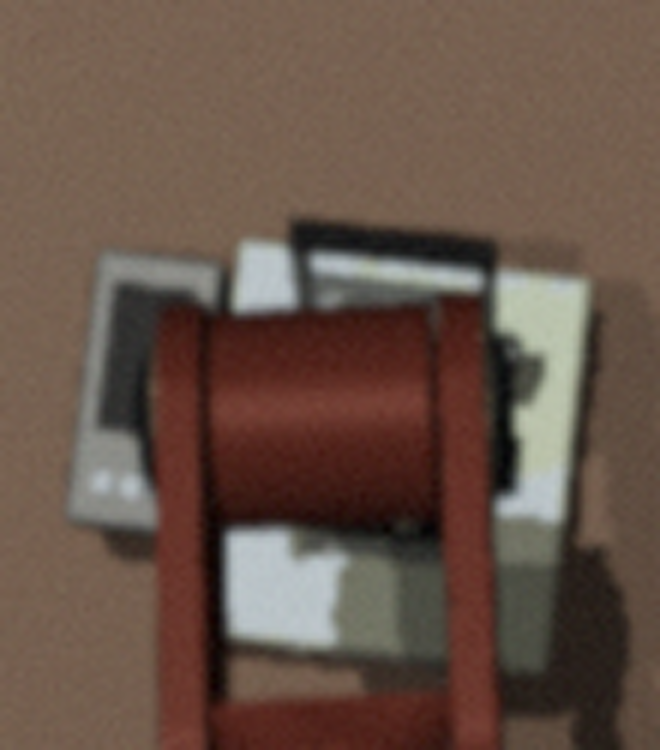

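```bash
cat > ov2.py <<'E'
from h import *
import sys
dx,dy=float(sys.argv[1]),float(sys.argv[2])
s=grab_frame("scene").astype(np.float32) if not __import__("os").path.exists("s4.npy") else np.load("s4.npy");np.save("s4.npy",s)
y=np.radians(-5.2);p=state()["tool_pos"]
C=dockT(p[0],p[1],y);D=dockT(.5135+dx,.1025+dy,y);b=(p[2]-.0125)*1e3
pl=[(C(np.array(box(-30,30,-22,22,z))*.001),(0,0,255)) for z in(b,b+50)]
pl+=[(D(np.array(box(-36,36,-36.5,36.5,68))*.001),(0,200,255)),(D(np.array(box(-89,101,-85,85,60))*.001),(255,0,0)),(D(np.array(box(-18,18,1,11,75))*.001),(0,255,0)),(D(np.array(box(-36,36,88,148,85))*.001),(255,255,0)),(D(np.array([(55,-50,116),(55,50,116)])*.001),(255,0,255))]
overlay("scene",s,pl,(290,180,385,280),8,"pics/o4_%s.png"%sys.argv[3])
overlay("scene",np.load("a.npy"),pl[2:],(290,180,385,280),8,"pics/o4a_%s.png"%sys.argv[3])
E
python3 ov2.py 0.004 0.004 a
```

```text
[ WARN:0@2.472] global loadsave.cpp:1063 imwrite_ Unsupported depth image for selected encoder is fallbacked to CV_8U.
```

View pics/o4_a.png

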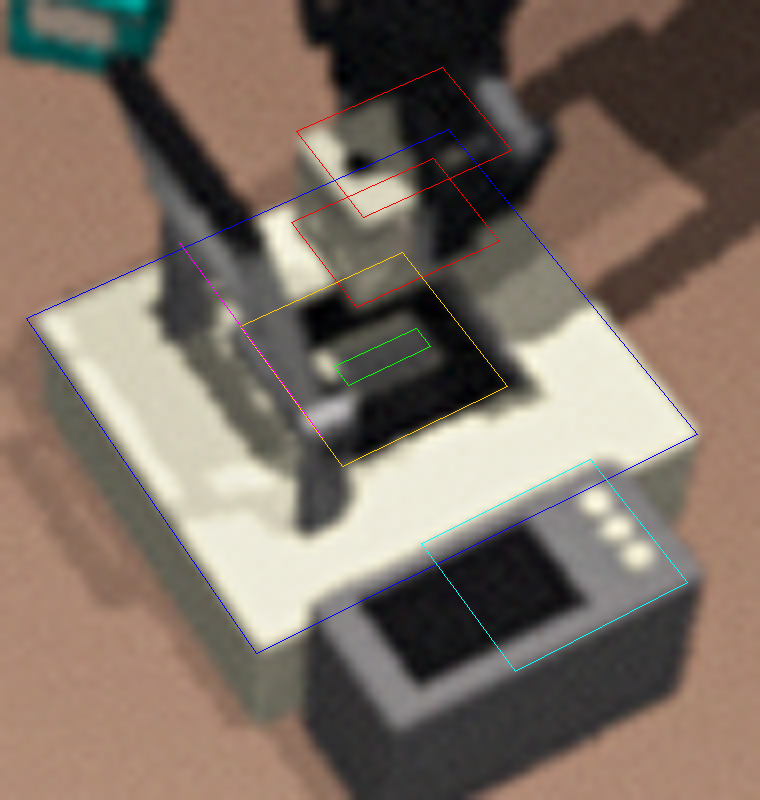

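View pics/o4a_a.png

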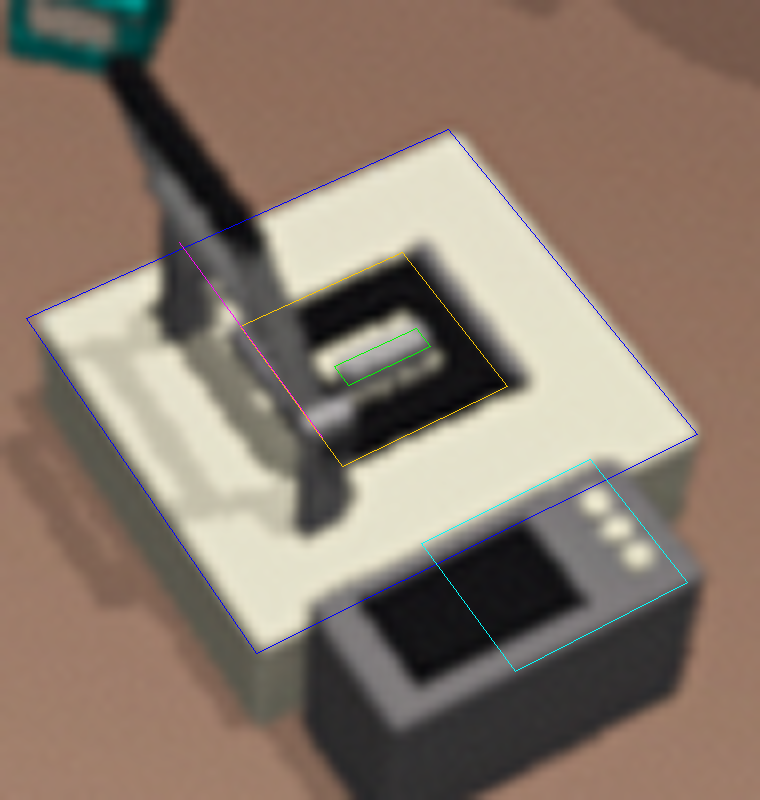

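```bash
python3 - <<'E'
from h import *
y=np.radians(-5.2);c,s=np.cos(y),np.sin(y)
def f(n,l,z,o,k):
    W=np.array([unproj(n,o[0]+(a+.5)/k-.5,o[1]+(b+.5)/k-.5,z)[:2] for a,b in l])-[.5135,.1025]
    return (W@np.array([[c,-s],[s,c]])*1e3).round(1).tolist()
o=(290,180)
print("sc house",f("scene",[(458,135),(36,326),(262,662),(693,436)],.06,o,8))
print("sc plat front corners",f("scene",[(415,250),(512,384),(348,464)],.068,o,8))
print("sc slot",f("scene",[(412,310),(440,355),(330,400)],.062,o,8))
print("sc console",f("scene",[(700,572),(398,732),(312,610),(600,465)],.085,o,8))
B=(272,190)
print("top plat",f("top",[(120,70),(515,88),(470,490),(75,460)],.068,B,16))
print("top cheekfront",f("top",[(65,510),(470,550)],.071,B,16))
print("top slot",f("top",[(218,155),(390,160),(365,415),(190,408)],.062,B,16))
print("top blade",f("top",[(290,250),(250,390)],.075,B,16))
print("top console",f("top",[(120,120),(258,135),(222,445),(82,430)],.085,(225,155),7))
E
```

```text
sc house [[-87.2, -76.2], [103.1, -75.5], [104.5, 93.4], [-83.4, 89.3]]
sc plat front corners [[-37.3, -30.4], [-34.5, 40.9], [37.2, 41.3]]
sc slot [[-23.6, -10.3], [-21.3, 12.8], [25.4, 10.1]]
sc console [[-38.7, 151.1], [87.2, 152.6], [87.2, 97.0], [-34.0, 96.1]]
top plat [[34.7, 35.4], [39.0, -34.9], [-33.0, -34.7], [-35.1, 35.6]]
top cheekfront [[-44.2, 36.1], [-43.6, -35.9]]
top slot [[21.8, 16.8], [24.2, -13.9], [-21.5, -14.4], [-23.6, 16.7]]
top blade [[5.7, 1.4], [-19.7, 5.7]]
top console [[84.7, 145.7], [84.6, 89.7], [-41.1, 89.9], [-41.1, 146.4]]
```

```bash
python3 - <<'E'
from h import *
s=np.load("s4.npy");y=np.radians(-5.2);p=state()["tool_pos"];C=dockT(p[0],p[1],y);b=(p[2]-.0125)*1e3
pl=[(C(np.array(box(-30,30,-22,22,z))*.001),(0,0,255)) for z in(b,b+50)]
overlay("scene",s,pl,(320,182,360,222),18,"pics/c4.png")
E
```

```text
[ WARN:0@0.539] global loadsave.cpp:1063 imwrite_ Unsupported depth image for selected encoder is fallbacked to CV_8U.
```

View pics/c4.png

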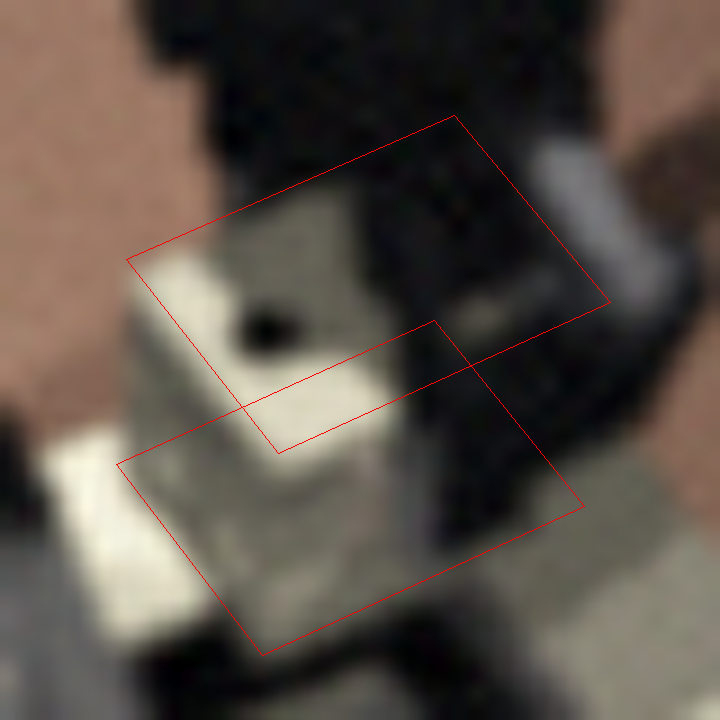

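```bash
python3 -m inch '-.0023 -.002 0 .0056 .0014 0 1;0 0 .015 0 0 0 1;0 0 .015 0 0 0 1;0 0 .015 0 0 0 1;0 0 .008 0 0 0 1;0 0 .003 0 0 0 1;0 0 0 0 0 0 1;0 0 0 0 0 0 1;0 0 0 0 0 0 1'
cat > st.py <<'E'
from h import *
s=state();y=np.radians(-5.2);c,si=np.cos(y),np.sin(y);d=s["tool_pos"][:2]-[.5135,.1025]
print("dock xy",(np.array([c*d[0]+si*d[1],-si*d[0]+c*d[1]])*1e3).round(2),"z",(s["tool_pos"][2]*1e3).round(2),"F",s["contact_force"].round(2),"M",s["ft_torque"].round(3),"t",round(s["time"],2),"w",round(float(s["gripper_width"]),3))
to(s["tool_pos"],-95.2)
E
python3 st.py; python3 - <<'E'
from h import *
s=grab_frame("scene");crop(s,300,170,380,250,9,"pics/s5.png")
E
```

```text
time: 6.45
tool_pos: [0.5163, 0.1114, 0.0988]
tool_rot: [0.002, -0.674, 0.739, -0.001]
contact_force: [0.8, 0.0, -1.2]
gripper_width: 0.506
dock xy [1.98 9.14] z 98.77 F [ 0.8   0.01 -1.22] M [0.017 0.049 0.011] t 6.45 w 0.506
shift mm [0. 0. 0.] rotvec [-0.0038  0.0013 -0.0003] t 6.45 F [ 0.8  0.  -1.2] w 0.506
```

View pics/s5.png

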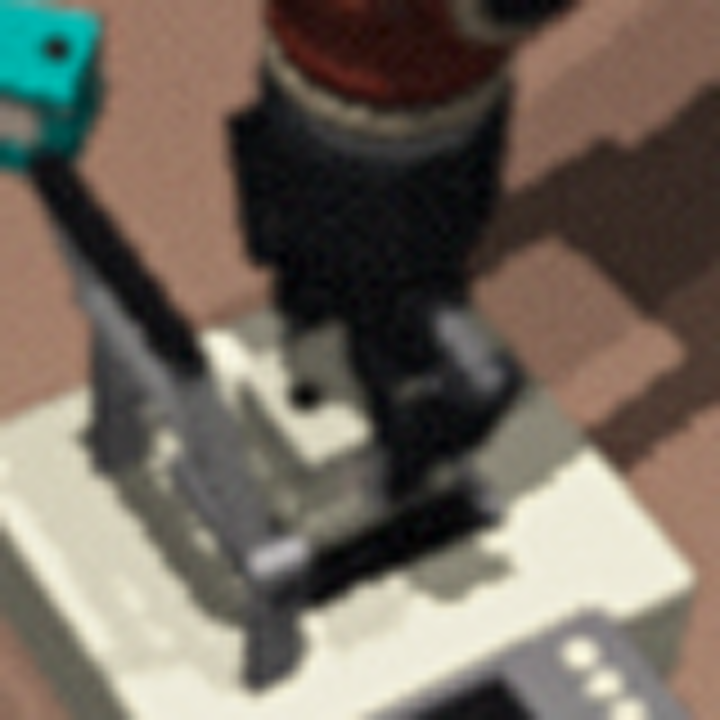

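```bash
python3 -m inch '.0006 .0011 .002 -.002 0 0 1;0 0 .002 0 0 0 1;0 0 .002 0 0 0 1;0 0 .001 0 0 0 1;0 0 0 0 0 0 1;0 0 0 0 0 0 1'; python3 st.py
```

```text
time: 7.0
tool_pos: [0.5141, 0.1109, 0.0904]
tool_rot: [0.0, -0.674, 0.738, 0.001]
contact_force: [-0.3, 0.1, -2.5]
gripper_width: 0.508
dock xy [-0.14  8.44] z 90.37 F [-0.32  0.14 -2.51] M [ 0.018 -0.026 -0.021] t 7.0 w 0.508
shift mm [0. 0. 0.] rotvec [ 0.0006  0.0009 -0.0001] t 7.0 F [-0.3  0.1 -2.5] w 0.508
```

```bash
python3 -m inch '0 0 .001 0 0 0 1;0 0 0 0 0 0 1'; python3 st.py; python3 -m inch '0 0 .001 0 0 0 1;0 0 0 0 0 0 1'; python3 st.py; python3 -m inch '0 0 .001 0 0 0 1;0 0 0 0 0 0 1'; python3 st.py
```

```text
time: 7.17
tool_pos: [0.5142, 0.1109, 0.0895]
tool_rot: [0.0, -0.674, 0.739, 0.0]
contact_force: [0.3, -0.6, -2.0]
gripper_width: 0.511
dock xy [-0.04  8.47] z 89.46 F [ 0.29 -0.64 -2.  ] M [-0.036 -0.004 -0.008] t 7.17 w 0.511
shift mm [0. 0. 0.] rotvec [ 0.0004  0.0009 -0.0001] t 7.17 F [ 0.3 -0.6 -2. ] w 0.511
time: 7.33
tool_pos: [0.5142, 0.1109, 0.0884]
tool_rot: [0.0, -0.674, 0.739, 0.0]
contact_force: [0.7, 0.2, -2.3]
gripper_width: 0.509
dock xy [-0.07  8.43] z 88.39 F [ 0.74  0.24 -2.32] M [-0.005  0.027 -0.005] t 7.33 w 0.509
shift mm [0. 0. 0.] rotvec [ 0.0005  0.0009 -0.0001] t 7.33 F [ 0.7  0.2 -2.3] w 0.509
time: 7.5
tool_pos: [0.5144, 0.1109, 0.0881]
tool_rot: [0.0, -0.674, 0.739, 0.0]
contact_force: [-2.1, -0.2, 1.5]
gripper_width: 0.508
dock xy [0.11 8.48] z 88.05 F [-2.1  -0.24  1.52] M [-0.038  0.326 -0.034] t 7.5 w 0.508
shift mm [0. 0. 0.] rotvec [ 0.0003  0.0009 -0.0002] t 7.5 F [-2.1 -0.2  1.5] w 0.508
```

```bash
python3 -m inch '0 0 .0006 0 0 0 1;0 0 0 0 0 0 1'; python3 st.py; python3 -m inch '0 0 0 0 0 0 1;0 0 0 0 0 0 1'; python3 st.py
```

```text
time: 7.67
tool_pos: [0.5144, 0.111, 0.088]
tool_rot: [0.0, -0.674, 0.738, 0.0]
contact_force: [-3.4, -1.1, 5.4]
gripper_width: 0.511
dock xy [0.16 8.5 ] z 87.97 F [-3.37 -1.15  5.37] M [-0.122  0.669 -0.007] t 7.67 w 0.511
shift mm [0. 0. 0.] rotvec [ 0.0004  0.0009 -0.0001] t 7.67 F [-3.4 -1.1  5.4] w 0.511
time: 7.83
tool_pos: [0.5144, 0.1109, 0.088]
tool_rot: [0.0, -0.674, 0.739, 0.0]
contact_force: [-3.8, -0.3, 4.8]
gripper_width: 0.509
dock xy [0.18 8.48] z 87.97 F [-3.83 -0.32  4.77] M [-0.061  0.698 -0.058] t 7.83 w 0.509
shift mm [0. 0. 0.] rotvec [ 0.0002  0.0009 -0.0001] t 7.83 F [-3.8 -0.3  4.8] w 0.509
```

```bash
python3 -m inch '0 0 .0008 0 0 0 1;0 0 0 0 0 0 1' >/dev/null; for i in 1 2 3 4 5 6; do python3 -m inch '0 0 0 0 0 0 1' >/dev/null; python3 st.py | head -1; done
```

```text
dock xy [0.24 8.48] z 87.88 F [-6.21 -0.79  9.64] M [-0.15   0.975 -0.076] t 8.08 w 0.507
dock xy [0.21 8.51] z 87.88 F [-5.14 -1.23  9.  ] M [-0.132  0.962 -0.041] t 8.17 w 0.507
dock xy [0.23 8.5 ] z 87.89 F [-5.47 -0.68  8.49] M [-0.213  0.948 -0.062] t 8.25 w 0.511
dock xy [0.24 8.51] z 87.91 F [-5.37 -0.13  8.41] M [-0.165  0.965  0.006] t 8.33 w 0.505
dock xy [0.24 8.51] z 87.88 F [-4.97 -0.84  9.64] M [-0.151  0.981 -0.032] t 8.42 w 0.508
dock xy [0.23 8.52] z 87.9 F [-5.63 -0.05  9.08] M [-0.235  0.997 -0.081] t 8.5 w 0.505
```

```bash
python3 -m inch '0 0 -.001 0 0 0 1;0 0 0 0 0 0 1' >/dev/null;python3 st.py | head -1; for i in 1; do python3 -m inch '.001 0 0 0 0 0 1;0 0 0 0 0 0 1' >/dev/null; python3 st.py | head -1;  python3 -m inch '.001 0 0 0 0 0 1;0 0 0 0 0 0 1' >/dev/null; python3 st.py | head -1; python3 -m inch '.001 0 0 0 0 0 1;0 0 0 0 0 0 1' >/dev/null; python3 st.py | head -1; done
```

```text
dock xy [0.32 8.56] z 87.95 F [-2.59 -0.97  5.36] M [-0.046  0.51  -0.065] t 8.67 w 0.505
dock xy [0.42 8.25] z 87.93 F [-2.43  2.91  5.06] M [ 0.426  0.381 -0.013] t 8.83 w 0.506
dock xy [0.2  6.33] z 86.91 F [ 0.36  0.57 -1.99] M [-0.003  0.021  0.023] t 9.0 w 0.511
dock xy [-0.55  4.99] z 86.14 F [ 0.03 -0.31 -2.06] M [-0.022 -0.031 -0.001] t 9.17 w 0.511
```

```bash
python3 -m inch '0 0 .0015 0 0 0 1;0 0 0 0 0 0 1' >/dev/null;python3 st.py | head -1;  python3 -m inch '0 0 .0015 0 0 0 1;0 0 0 0 0 0 1' >/dev/null; python3 st.py | head -1; python3 -m inch '0 0 .0015 0 0 0 1;0 0 0 0 0 0 1' >/dev/null; python3 st.py | head -1
```

```text
dock xy [-0.48  5.21] z 84.78 F [-1.14 -0.24 -1.02] M [0.013 0.008 0.021] t 9.33 w 0.508
dock xy [-0.3   5.37] z 83.6 F [-0.67  0.8  -1.48] M [-0.012 -0.003 -0.002] t 9.5 w 0.508
dock xy [-0.18  5.43] z 82.32 F [ 1.34  0.42 -1.71] M [0.039 0.026 0.048] t 9.67 w 0.508
```

```bash
python3 -m inch '0 0 .001 0 0 0 1;0 0 0 0 0 0 1' >/dev/null;python3 st.py | head -1;  python3 -m inch '0 0 .0007 0 0 0 1;0 0 0 0 0 0 1' >/dev/null; python3 st.py | head -1; python3 -m inch '0 0 .0005 0 0 0 1;0 0 0 0 0 0 1' >/dev/null; python3 st.py | head -1
```

```text
dock xy [-0.07  5.46] z 81.5 F [ 0.49 -0.36 -2.26] M [ 0.006  0.018 -0.001] t 9.83 w 0.505
dock xy [0.15 5.5 ] z 81.19 F [ 0.38  0.95 -2.  ] M [-0.007  0.007 -0.008] t 10.0 w 0.509
dock xy [0.17 5.53] z 80.98 F [-1.75 -0.05  1.19] M [-0.045  0.271 -0.034] t 10.17 w 0.508
```

```bash
python3 -m inch '0 0 0 0 0 0 0;0 0 0 0 0 0 0;0 0 0 0 0 0 0;0 0 0 0 0 0 0;0 0 0 0 0 0 0;0 0 0 0 0 0 0'; python3 st.py;  python3 -m inch '0 0 -.005 0 0 0 0;0 0 -.015 0 0 0 0;0 0 -.03 0 0 0 0;0 0 -.03 0 0 0 0;0 0 -.03 0 0 0 0;0 0 -.03 0 0 0 0;0 0 -.02 0 0 0 0;0 0 -.01 0 0 0 0;0 0 0 0 0 0 0'
python3 st.py
python3 - <<'E'
from h import *
s=grab_frame("scene");crop(s,285,150,385,270,6,"pics/s6.png")
E
```

```text
time: 10.67
tool_pos: [0.514, 0.1079, 0.0804]
tool_rot: [0.0, -0.674, 0.738, 0.0]
contact_force: [-0.1, 0.2, -0.0]
gripper_width: 1.0
dock xy [-0.02  5.47] z 80.4 F [-0.08  0.16 -0.01] M [ 0.015 -0.009 -0.014] t 10.67 w 1.0
shift mm [0. 0. 0.] rotvec [ 0.0003  0.001  -0.0001] t 10.67 F [-0.1  0.2 -0. ] w 1.0
time: 11.42
tool_pos: [0.5155, 0.1079, 0.2539]
tool_rot: [0.003, -0.674, 0.738, -0.001]
contact_force: [-0.6, 0.6, 1.0]
gripper_width: 0.996
dock xy [1.45 5.56] z 253.94 F [-0.6   0.56  0.97] M [-0.005 -0.05   0.041] t 11.42 w 0.996
shift mm [0. 0. 0.] rotvec [-0.0055  0.0019 -0.0001] t 11.42 F [-0.6  0.6  1. ] w 0.996
```

View pics/s6.png

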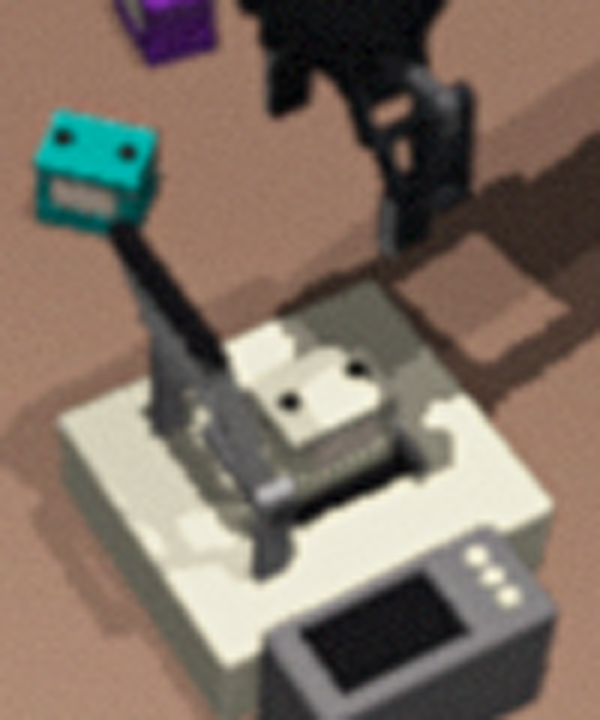

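```bash
python3 -m inch '0 0 -.012 -.0035 .0015 0 1;.0035 0 -.015 0 0 0 1;0 -.01 0 0 0 0 1;0 -.02 0 0 0 0 1;0 -.025 0 0 0 0 1;0 -.025 0 0 0 0 1;0 -.02 0 0 0 0 1;0 -.015 0 0 0 0 1;0 -.007 0 0 0 0 1;0 0 0 0 0 0 1'
python3 st.py
python3 - <<'E'
from h import *
s=grab_frame("scene");crop(s,265,100,385,250,5,"pics/s7.png")
t=grab_frame("top");crop(t,225,100,335,255,5,"pics/t7.png")
E
```

```text
time: 12.3
tool_pos: [0.636, 0.0929, 0.2746]
tool_rot: [-0.003, -0.674, 0.739, 0.002]
contact_force: [0.1, -0.7, 0.2]
gripper_width: 0.0
dock xy [122.84   1.54] z 274.62 F [ 0.1  -0.72  0.16] M [0.011 0.012 0.017] t 12.3 w 0.0
shift mm [0. 0. 0.] rotvec [ 0.0069 -0.001  -0.0006] t 12.3 F [ 0.1 -0.7  0.2] w 0.0
```

View pics/s7.png

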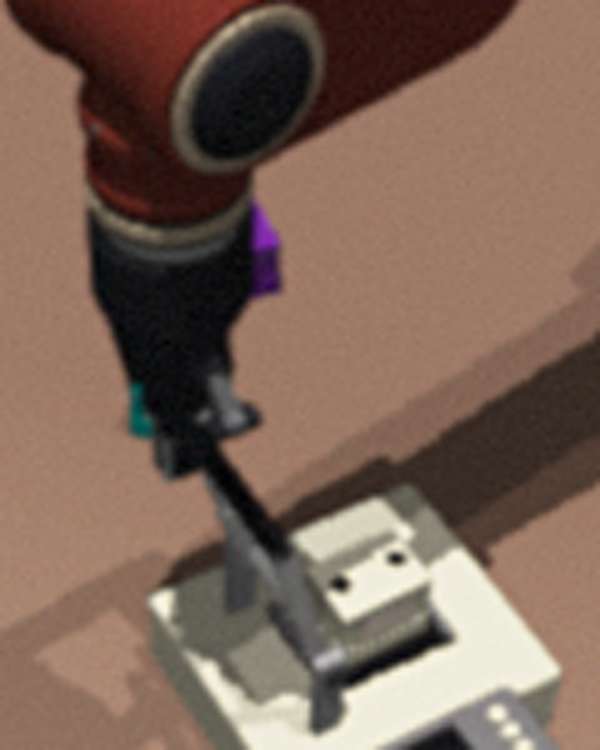

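View pics/t7.png

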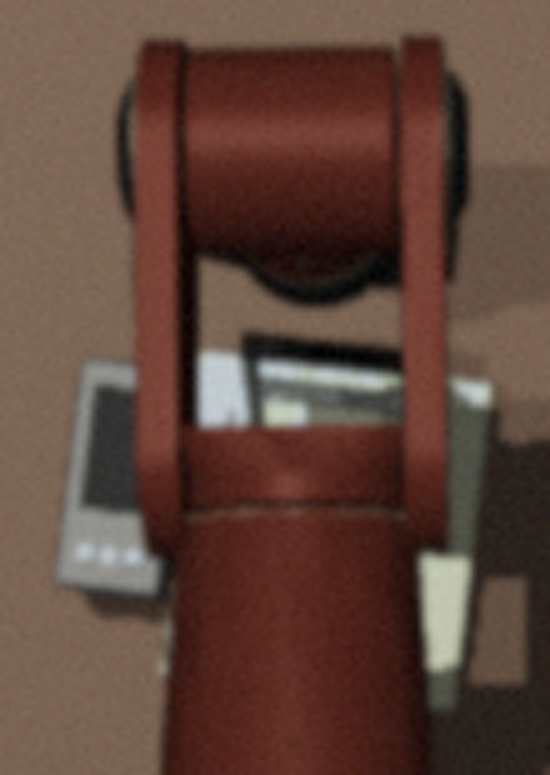

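```bash
python3 -m inch '0 0 .015 .004 0 0 1;0 0 .02 0 0 0 1;0 0 .018 0 0 0 1;0 0 .009 0 0 0 1;0 0 0 0 0 0 1;0 .003 0 0 0 0 1;0 .003 0 0 0 0 1;0 0 0 0 0 0 1'; python3 st.py
```

```text
time: 13.07
tool_pos: [0.6295, 0.0939, 0.2169]
tool_rot: [0.001, -0.674, 0.738, -0.001]
contact_force: [-0.3, -1.4, 0.0]
gripper_width: 0.001
dock xy [116.27   1.96] z 216.94 F [-0.31 -1.4   0.02] M [0.004 0.032 0.041] t 13.07 w 0.001
shift mm [0. 0. 0.] rotvec [-0.0028 -0.0002  0.    ] t 13.07 F [-0.3 -1.4  0. ] w 0.001
```

```bash
python3 -m inch '0 .003 0 0 0 0 1;0 .003 0 0 0 0 1;0 0 0 0 0 0 1'; python3 st.py|head -1;python3 -m inch '0 .003 0 0 0 0 1;0 .003 0 0 0 0 1;0 0 0 0 0 0 1'; python3 st.py|head -1
```

```text
time: 13.32
tool_pos: [0.623, 0.0944, 0.2157]
tool_rot: [0.0, -0.674, 0.738, -0.0]
contact_force: [0.5, -0.4, 0.9]
gripper_width: 0.002
dock xy [109.8    1.83] z 215.66 F [ 0.49 -0.41  0.92] M [-0.019 -0.019  0.043] t 13.32 w 0.002
time: 13.57
tool_pos: [0.6177, 0.0948, 0.2153]
tool_rot: [0.001, -0.674, 0.739, -0.001]
contact_force: [3.4, -0.8, 0.3]
gripper_width: 0.001
dock xy [104.49   1.74] z 215.32 F [ 3.36 -0.84  0.28] M [-0.021 -0.56  -0.04 ] t 13.57 w 0.001
```

```bash
python3 -m inch '0 .0064 -.0006 0 0 0 1;0 .0064 -.0006 0 0 0 1;0 .0064 -.0006 0 0 0 1;0 .0064 -.0006 0 0 0 1;0 .0064 -.0006 0 0 0 1;0 0 0 0 0 0 1'; python3 st.py|head -1; python3 -m inch '0 .007 .001 0 0 0 1;0 .007 .001 0 0 0 1;0 .007 .001 0 0 0 1;0 .007 .001 0 0 0 1;0 .007 .001 0 0 0 1;0 0 0 0 0 0 1'; python3 st.py
```

```text
time: 14.07
tool_pos: [0.5869, 0.0978, 0.2205]
tool_rot: [0.002, -0.674, 0.739, -0.002]
contact_force: [3.5, 0.6, 3.5]
gripper_width: 0.002
dock xy [73.49  1.99] z 220.46 F [3.5  0.58 3.52] M [ 0.027 -0.616 -0.031] t 14.07 w 0.002
time: 14.57
tool_pos: [0.5512, 0.1011, 0.2144]
tool_rot: [0.001, -0.674, 0.738, -0.001]
contact_force: [4.2, 1.2, 3.4]
gripper_width: 0.001
dock xy [37.69  2.06] z 214.44 F [4.23 1.19 3.36] M [ 0.122 -0.513 -0.026] t 14.57 w 0.001
shift mm [0. 0. 0.] rotvec [-0.004   0.0003 -0.    ] t 14.57 F [4.2 1.2 3.4] w 0.001
```

```bash
python3 -m inch '0 .006 .003 0 0 0 1;0 .006 .003 0 0 0 1;0 .006 .003 0 0 0 1;0 .006 .003 0 0 0 1;0 .006 .003 0 0 0 1;0 0 0 0 0 0 1'; python3 st.py|head -1; python3 -m inch '0 .005 .004 0 0 0 1;0 .005 .004 0 0 0 1;0 .005 .004 0 0 0 1;0 .005 .004 0 0 0 1;0 0 0 0 0 0 1'; python3 st.py
python3 - <<'E'
from h import *
s=grab_frame("scene");crop(s,285,130,385,270,5,"pics/s8.png")
E
```

```text
time: 15.07
tool_pos: [0.5209, 0.1037, 0.1983]
tool_rot: [0.001, -0.674, 0.739, -0.001]
contact_force: [2.6, 0.4, 2.1]
gripper_width: -0.002
dock xy [7.3  1.91] z 198.32 F [2.55 0.41 2.15] M [ 0.111 -0.496  0.013] t 15.07 w -0.002
time: 15.48
tool_pos: [0.5012, 0.1055, 0.1819]
tool_rot: [0.001, -0.674, 0.739, -0.001]
contact_force: [5.5, -0.1, 0.0]
gripper_width: -0.003
dock xy [-12.48   1.91] z 181.87 F [ 5.48 -0.11  0.01] M [ 0.138 -0.82  -0.114] t 15.48 w -0.003
shift mm [0. 0. 0.] rotvec [-0.0019 -0.     -0.0002] t 15.48 F [ 5.5 -0.1  0. ] w -0.003
```

View pics/s8.png

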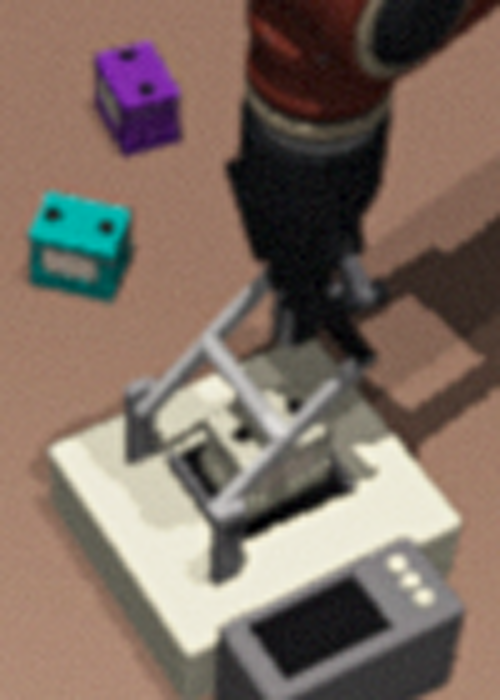

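```bash
python3 -m inch '0 .004 .0045 0 0 0 1;0 .004 .0045 0 0 0 1;0 .004 .0045 0 0 0 1;0 0 0 0 0 0 1'; python3 st.py|head -1; python3 -m inch '0 -.004 0 0 0 0 1;0 0 -.01 0 0 0 1;0 0 -.02 0 0 0 1;0 0 -.01 0 0 0 1;0 .012 -.002 0 0 0 1;0 .009 0 0 0 0 1;0 0 0 0 0 0 1;0 0 0 0 0 0 1'; python3 st.py
python3 - <<'E'
from h import *
s=grab_frame("scene");crop(s,285,130,385,270,5,"pics/s9.png")
E
```

```text
time: 15.87
tool_pos: [0.4898, 0.1066, 0.1685]
tool_rot: [0.001, -0.674, 0.739, -0.001]
contact_force: [6.4, 1.5, -1.6]
gripper_width: 0.004
dock xy [-23.95   1.97] z 168.51 F [ 6.39  1.52 -1.55] M [ 0.188 -0.973 -0.009] t 15.87 w 0.004
time: 16.53
tool_pos: [0.4713, 0.1081, 0.21]
tool_rot: [-0.0, -0.674, 0.738, -0.0]
contact_force: [-0.1, -0.7, -0.4]
gripper_width: -0.003
dock xy [-42.57   1.74] z 209.99 F [-0.09 -0.73 -0.43] M [ 0.004 -0.006  0.003] t 16.53 w -0.003
shift mm [0. 0. 0.] rotvec [ 0.0006 -0.0007  0.0001] t 16.53 F [-0.1 -0.7 -0.4] w -0.003
```

View pics/s9.png

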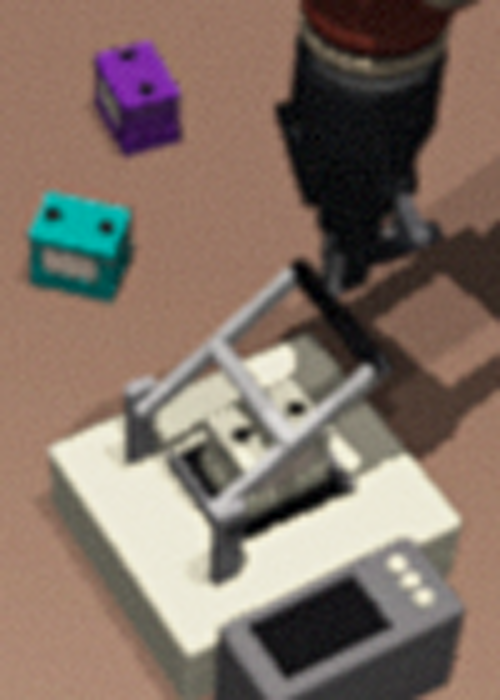

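```bash
python3 -m inch '0 .001 .008 0 0 0 1;0 .001 .006 0 0 0 1;0 .001 .004 0 0 0 1;0 .002 .004 0 0 0 1;0 .002 .005 0 0 0 1;0 0 0 0 0 0 1'; python3 st.py|head -1; python3 -m inch '0 .0025 .005 0 0 0 1;0 .0025 .005 0 0 0 1;0 .002 .005 0 0 0 1;0 .002 .005 0 0 0 1;0 0 0 0 0 0 1'; python3 st.py|head -1
```

```text
time: 17.08
tool_pos: [0.4639, 0.1087, 0.1837]
tool_rot: [-0.001, -0.674, 0.738, 0.001]
contact_force: [-3.9, 0.6, 5.4]
gripper_width: -0.004
dock xy [-49.94   1.7 ] z 183.72 F [-3.94  0.56  5.41] M [-0.042  0.623  0.065] t 17.08 w -0.004
time: 17.5
tool_pos: [0.4547, 0.1098, 0.1632]
tool_rot: [-0.001, -0.674, 0.738, 0.001]
contact_force: [-3.0, 0.2, 3.9]
gripper_width: 0.005
dock xy [-59.21   1.89] z 163.19 F [-3.02  0.19  3.86] M [0.079 0.516 0.005] t 17.5 w 0.005
```

```bash
python3 -m inch '0 .0015 .005 0 0 0 1;0 .001 .005 0 0 0 1;0 .001 .005 0 0 0 1;0 .001 .004 0 0 0 1;0 .0005 .003 0 0 0 1;0 0 0 0 0 0 1'; python3 st.py|head -1; python3 -m inch '0 0 .002 0 0 0 1;0 0 .002 0 0 0 1;0 0 0 0 0 0 1'; python3 st.py|head -1;  python3 -m inch '0 0 .002 0 0 0 1;0 0 .002 0 0 0 1;0 0 0 0 0 0 1'; python3 st.py|head -1
```

```text
time: 18.0
tool_pos: [0.45, 0.1102, 0.141]
tool_rot: [-0.001, -0.674, 0.738, 0.001]
contact_force: [-2.1, 0.1, 2.2]
gripper_width: 0.0
dock xy [-63.93   1.94] z 141.01 F [-2.13  0.13  2.18] M [-0.02   0.354  0.033] t 18.0 w 0.0
time: 18.25
tool_pos: [0.4503, 0.1102, 0.1374]
tool_rot: [-0.001, -0.674, 0.738, 0.001]
contact_force: [-3.4, -0.7, 4.2]
gripper_width: -0.001
dock xy [-63.62   1.9 ] z 137.35 F [-3.36 -0.71  4.17] M [0.095 0.543 0.004] t 18.25 w -0.001
time: 18.5
tool_pos: [0.4502, 0.1102, 0.1335]
tool_rot: [-0.001, -0.674, 0.738, 0.001]
contact_force: [-3.7, 0.8, 4.6]
gripper_width: -0.002
dock xy [-63.71   1.91] z 133.53 F [-3.66  0.81  4.55] M [0.111 0.737 0.001] t 18.5 w -0.002
```

```bash
for i in 1; do python3 -m inch '0 0 .0015 0 0 0 1;0 0 .0015 0 0 0 1;0 0 0 0 0 0 1'>/dev/null; python3 st.py|head -1;  python3 -m inch '0 0 .0015 0 0 0 1;0 0 .0015 0 0 0 1;0 0 0 0 0 0 1'>/dev/null; python3 st.py|head -1; done
```

```text
dock xy [-63.94   1.9 ] z 130.6 F [-4.94  0.02  5.98] M [0.104 0.895 0.036] t 18.75 w -0.004
dock xy [-63.95   1.92] z 127.69 F [-5.56  0.57  6.19] M [ 0.128  0.877 -0.006] t 19.0 w 0.002
```

```bash
python3 -m inch '0 0 .001 0 0 0 1;0 0 .001 0 0 0 1;0 0 0 0 0 0 1'>/dev/null; python3 st.py|head -1;  python3 -m inch '0 0 .001 0 0 0 1;0 0 .0005 0 0 0 1;0 0 0 0 0 0 1'>/dev/null; python3 st.py|head -1;python3 -m inch '0 0 .001 0 0 0 1;0 0 0 0 0 0 1'>/dev/null; python3 st.py|head -1
```

```text
dock xy [-63.98   1.92] z 125.82 F [-6.93  0.74  8.16] M [ 0.125  1.129 -0.07 ] t 19.25 w 0.004
dock xy [-63.97   1.93] z 124.45 F [-6.32  0.26  9.17] M [ 0.143  1.253 -0.019] t 19.5 w -0.001
dock xy [-63.86   1.93] z 123.53 F [-7.22  1.26  9.26] M [ 0.089  1.203 -0.053] t 19.67 w -0.005
```

```bash
python3 -m inch '0 0 .001 0 0 0 1;0 0 0 0 0 0 1'>/dev/null; python3 st.py|head -1;  python3 -m inch '0 0 .001 0 0 0 1;0 0 0 0 0 0 1'>/dev/null; python3 st.py|head -1;python3 -m inch '0 0 .0005 0 0 0 1;0 0 0 0 0 0 1'>/dev/null; python3 st.py|head -1
```

```text
dock xy [-63.89   1.94] z 122.59 F [-7.7   1.14 10.15] M [0.18  1.251 0.003] t 19.83 w 0.001
dock xy [-63.86   1.94] z 122.24 F [-9.36  0.75 12.95] M [ 0.109  1.573 -0.04 ] t 20.0 w -0.001
dock xy [-63.88   1.93] z 122.13 F [-9.97 -0.1  15.  ] M [ 0.045  1.838 -0.022] t 20.17 w -0.003
```

```bash
python3 -m inch '0 0 .0003 0 0 0 1;0 0 0 0 0 0 1;0 0 0 0 0 0 1'>/dev/null; python3 st.py|head -1;  python3 -m inch '0 0 -.002 0 0 0 1;0 0 -.003 0 0 0 1;0 0 -.01 0 0 0 1;0 0 -.03 0 0 0 1;0 0 -.035 0 0 0 1;0 .02 -.035 0 0 0 1;0 .03 -.02 0 0 0 1;0 .03 0 0 0 0 1;0 .02 0 0 0 0 1;0 0 0 0 0 0 1'>/dev/null; python3 st.py|head -1
python3 - <<'E'
from h import *
s=grab_frame("scene");np.save("s10.npy",s);crop(s,285,160,385,270,6,"pics/s10.png")
t=grab_frame("top");crop(t,225,100,335,255,5,"pics/t10.png")
E
```

```text
dock xy [-63.87   1.96] z 122.09 F [-10.84   0.19  16.47] M [ 0.067  1.875 -0.013] t 20.42 w 0.001
dock xy [-164.7     2.03] z 256.22 F [0.9  0.15 0.62] M [ 0.032 -0.022  0.025] t 21.25 w -0.001
```

View pics/s10.png

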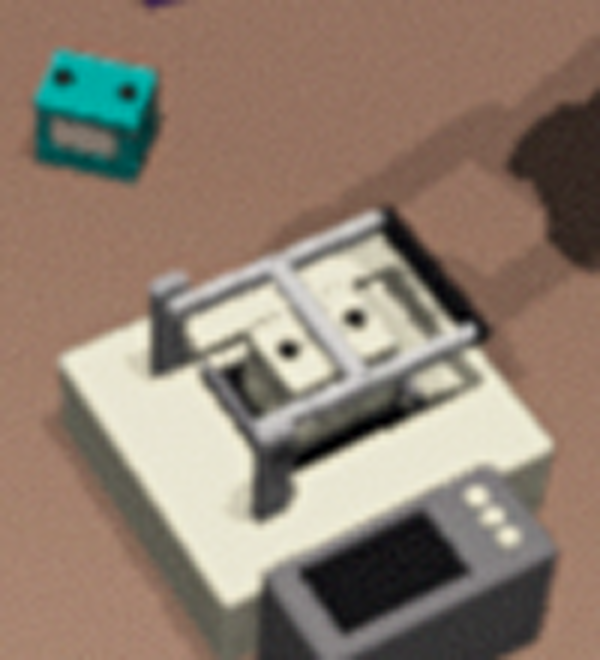

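View pics/t10.png

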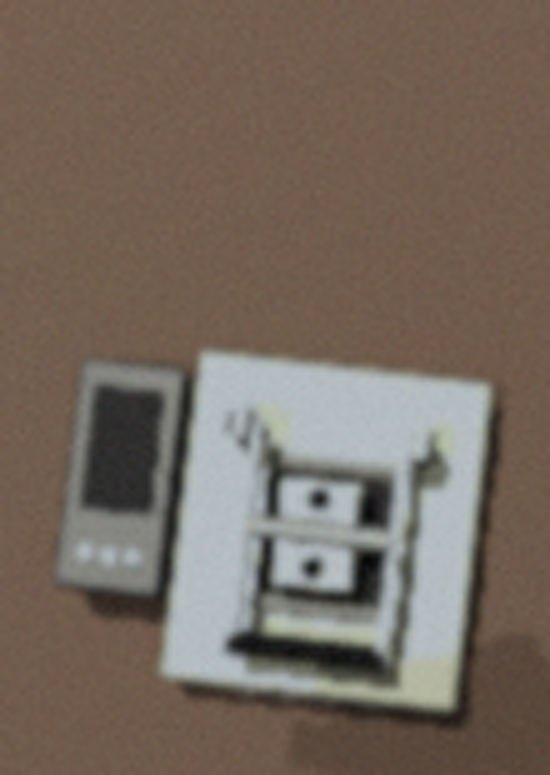

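```bash
python3 -m inch '0 0 0 0 0 0 1;0 0 0 0 0 0 1;0 0 0 0 0 0 1;0 0 0 0 0 0 1;0 0 0 0 0 0 1;0 0 0 0 0 0 1;0 0 0 0 0 0 1;0 0 0 0 0 0 1'|tail -2
python3 - <<'E'
from h import *
s=grab_frame("scene");o=np.load("s10.npy")
d=cv2.GaussianBlur(cv2.absdiff(s,o).astype(np.float32),(0,0),1.5)[180:260,300:380];print(d.max(),d.mean())
D=dockT(.514,.105,np.radians(-5.2))
pl=[(D(np.array([(-65,-38,116),(-65,38,116)])*.001),(0,0,255)),(D(np.array([(0,-38,116),(0,38,116)])*.001),(255,0,255)),(D(np.array(box(-30,30,-19,25,112))*.001),(0,160,0)),(D(np.array([(55,-41,116),(-65,-41,116)])*.001),(255,0,0))]
overlay("scene",s,pl,(300,175,375,250),10,"pics/o11.png")
E
```

```text
contact_force: [0.2, 0.2, 0.2]
gripper_width: -0.003
20.130096 2.220916
```

View pics/o11.png

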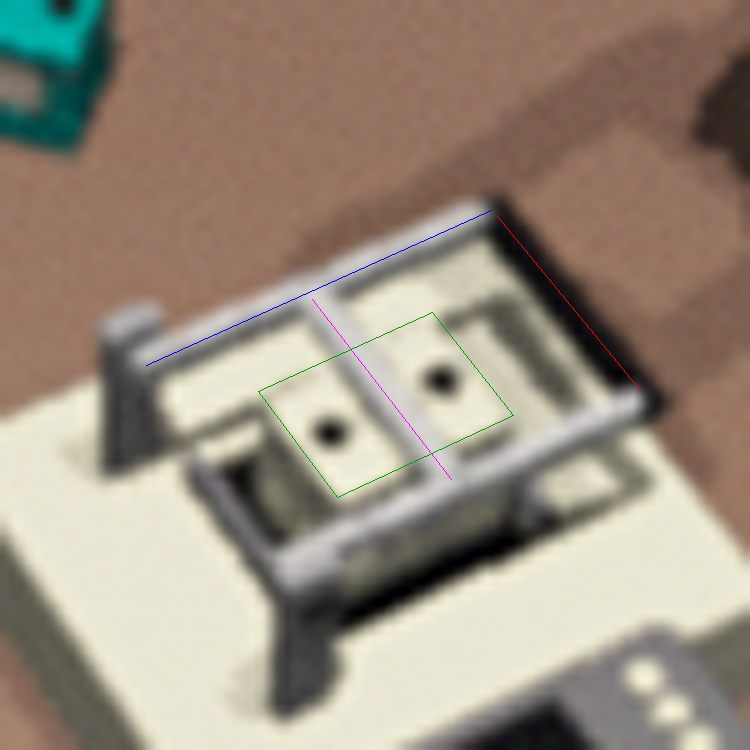

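```bash
python3 -c "
from plant import *
print(job_done())"
```

```text
the job is handed in; nothing more can be done
None
```

The white cartridge is in the cradle over the blade with the clamp closed on it, and the job is handed in at about 22 s. No verdict was reported.

- **Placing:** I picked the white block and left the turquoise and purple look-alikes alone. The first touch perched on the blade at z = 88 mm, with at most about 12 N on it. I slid along the dock's −y at about 7 N until the groove dropped over the blade. It then came down freely by about 7 mm to the raised platform, as expected, and I let go.
- **Clamping:** I swung the clamp over from behind with shut fingers and pressed its bar down. It reached a hard stop with the fingertip at 122 mm (123 mm expected). The force was about 16.5 N down, 20 N counting the sideways part, below the 25 N limit. Then I backed clear.

**Last checks:**
- The final pictures show the clamp level, and the bar, arms and cartridge top agree with the fully home model to about a pixel. I saw no change after another 0.7 s. The frame difference peaked at 20 grey levels, which I took to be the arm's shadow but did not check.
- The force reading on the tool was zero at the end.
- The two cameras disagreed by about 4 to 6 mm on where the dock sits, so I settled the cartridge's position by touch.
- I did not check the rack, tray and jar in a last full picture. The arm stayed away from them.

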